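Recharge an air duster on the sprung charging pad

TASK

Recharge the orange air-duster can: press its base squarely, centred, onto the sloping sprung pad of the charging station until the pad is fully down and keep it fully down for a good second, then set the can down gently, upright, on the green disc in the grey tray, beside the full blue can, and let go. Leave the blue can, the white bottle and the screwdriver where they are.

Things in the scene. Friction and masses are not known exactly. Their poses are not given: they have to be found in the camera images.
- duster_center (a point): Orange air-duster can, loose, standing on the bench: 110 mm tall, 0.16 to 0.26 kg. Straight round body 54 mm in diameter from the flat base to 85 mm up, then a tapering shoulder and a black nozzle 24 mm across. The point is its centre, on its axis, 55 mm above the base; z points to the nozzle. Its turn about its axis does not matter.
- pad_face (a point): Centre of the face of the station's round sprung pad (yellow, black rubber face, 76 mm across). It leans 30 degrees, facing up and to the station's -x side. z points out of the face, y is level, x up the slope. Pad up: 125 mm above the bench and 18 mm proud of the grey collar (108 mm across); fully down: flush with the collar. The point moves with the pad; the space above it is clear.
- pad (a joint): How far the pad is pushed in along its axis: 0 up, 0.018 m fully down, at a hard stop. A spring pushes it back: it begins to move at about 4 N and is fully down at about 9 N along its axis, so the can's own weight does not move it; it comes back up when released.
- station: Charging station, fixed: dark steel base 200 mm (x) by 150 mm (y), 16 mm high, its middle 20 mm to +x of the origin; blue cheeks and, behind the collar, a lying metal cylinder, both up to 76 mm; leaning grey collar with the pad. Origin on the bench straight below the pad's face centre (pad up); -x is the side the pad faces, z up.
- tray: The grey open tray, fixed to the bench: 140 mm (x) by 240 mm (y), walls 4 mm thick and 18 mm high, floor 4 mm above the bench. Origin: centre of its underside on the bench; z up. The full blue can stands in one half of its length and the green disc lies in the other; which half changes.
- disc: A flat green disc fixed on the tray floor, marking the free place: 72 mm in diameter, 3 mm thick, its top 7 mm above the bench. Origin: centre of its underside, 4 mm above the bench; z up.
- full_can_center (a point): The full blue can, loose, of the same shape and size as the orange one, standing in the tray. The point is its centre, 55 mm above its base.
- bottle_center (a point): A white bottle with a black cap, loose, 56 mm in diameter and 115 mm tall, standing on the bench near the orange can. The point is its centre, half-way up.
- screwdriver: A screwdriver about 180 mm long lying on the bench at the far side of the work; its x axis runs along it towards the tip.

How it is judged (in metres and radians):
On the way:
1. the pad is pushed fully down (16.2 of its 18 mm or more) by the orange can, whose base stands flat on the pad (axes within 10 degrees) and within 12 mm of the pad's centre each way, for 0.7 s (value of joint pad above 0.0162 m and contact force between duster and station above 3 N and angle between the z axis of duster_center and the z axis of pad_face, either way round below 0.175 rad and x of duster_center in the frame of pad_face between -0.012 and 0.012 m and y of duster_center in the frame of pad_face between -0.012 and 0.012 m and z of duster_center in the frame of pad_face between 0.045 and 0.062 m), for 0.7 s.
At the end, for the whole second after the job is handed in: The orange can stands upright (within 3 degrees), at rest and released, with its base on the green disc, its axis within 20 mm of the disc's centre; the pad is back up (within 2 mm); the blue can and the bottle stand upright and they and the screwdriver are within 30 mm of where they were (angle between duster_center's own z axis and vertical below 0.06 rad and horizontal distance between duster_center and disc below 0.02 m and z of duster_center in the frame of disc between 0.055 and 0.061 m and contact force between duster and disc above 0.5 N and linear speed of duster below 0.02 m/s and contact force between the fingers and duster below 0.1 N and value of joint pad below 0.002 m and angle between each of full_can_center, bottle_center's own z axis and vertical below 0.15 rad and distance of each of full_can_center, bottle_center, screwdriver from where it was at the start of the episode below 0.03 m); the robot touches nothing.
It fails at once if the orange can is dropped: it falls faster than 0.5 m/s (a drop of about 13 mm or more) out of the fingers (linear speed of duster above 0.5 m/s and contact force between the fingers and duster below 0.05 N).
It fails at once if the blue can or the white bottle is knocked over or pushed more than 40 mm (angle between any of full_can_center, bottle_center's own z axis and vertical above 0.5 rad or distance of any of full_can_center, bottle_center from where it was at the start of the episode above 0.04 m).
It also fails if it takes over 56 s, if anything falls off the work surface, if the arm or the gripper's body presses on something with over 40 N, if the wrist force passes 120 N, or if a joint passes its speed limit or range.

ROBOT

A 7-joint arm with a two-finger parallel gripper is mounted at the origin on the work surface. World frame = base frame: x ahead of the robot, y to its left, z up, the work surface at z = 0. Lengths are in mm, angles in rad, forces in N, time in s.
With the tool pointing down it reaches from about 400 to 875 mm from the base axis. Payload 4.4 kg.
Tool frame: the origin (TCP) lies midway between the tips of the shut fingers; the grasp point (between the pads) lies 19 mm behind it; z points along the fingers, y is the line along which they close (so a half turn about z gives the same grasp; the last joint's range is limited). The gripper opens to 85 mm and grips with 20 to 120 N. Pads are 22 mm wide; open, the fingers measure 114 mm over their backs; the gripper's body (76 mm by 85 mm) begins 54 mm behind the grasp point. The pads swing forward as they close: fully open they stand 13 mm farther back than shut.
Start: joints at [-1.37, 0.628, 0.038, 1.517, -0.027, 0.996, -0.02], TCP at [171.344, 627.024, 206.913] pointing down, gripper open.
Joint ranges: [-3.06, 3.06], [-0.37, 2.12], [-1.25, 1.32], [0.18, 2.47], [-1.1, 4.24], [0.23, 1.98], [-2.94, 2.94]. Speed limits (rad/s): [2.57, 2.57, 3.14, 3.14, 3.14, 3.14, 3.14].

INTERFACE

Orientations are given as [roll, pitch, yaw] about the fixed x, y, z axes, in that order (R = Rz(yaw) Ry(pitch) Rx(roll)).
In Python, from cell import read_state, get_image, finish_job gives the robot as it stands.
- The arm moves only by the tool send_rows, never from a script. Its argument "series" is a list of rows, each an object of numbers: "ax", "ay", "az": the turn, a rotation vector about the tool's x, y, z in rad; "dx", "dy", "dz": the shift along the tool's x, y, z in cm; "hand": the closure, from 0 (fully open) to 1 (shut). In form: [{"ax": .., "ay": .., "az": .., "dx": .., "dy": .., "dz": .., "hand": ..}, ...]. A call has 1 to 10 rows; each row is the pose to reach, as a shift and turn from the pose commanded when the call began, along the tool's axes at that moment; what a row does not reach only later rows make up. A row lasts 1/10 s, in which the tool goes at most 50 mm and 8.59 degrees, less where a joint would pass 70% of its speed; a pose out of reach is approached as far as the arm can. A call with a gripper value outside its range is refused whole. The fingers move at their own pace and stop on an object; the grip force is fixed at half the most. Time passes only in rows, so rows that repeat a pose let the fingers close. It gives the time, the measured TCP pose, the force, the opening and the grip force at its end, in the units of the state.
- read_state(): the state, without advancing time (a new reading comes with each control period).
- get_image(name): name is "side" or "top"; returns a dict with "pixels" (480x640x3 uint8, red, green, blue), "mtx" (3x3 intrinsics, pixels), "R" (3x3) and "t" (3): a world point X has camera coordinates R X + t. Camera axes: x right, y down, z forward; pixel columns grow to the right and rows downward; lengths in mm; the calibration is good to about 2 mm. A picture is of the moment at which its call begins. There is no depth.
- finish_job(): hands the job in; it is judged then, once.
The state is a dict: "clock": time; "qpos": joint angles; "qd": joint speeds; "tau": joint torques, N m; "eef_pos": TCP position; "tool_rot": TCP orientation; "force": force on the tool from outside, world axes, zero at the start; "torque": the same for the moment, N m; "width": finger opening in mm; "gripper_force": force on a finger pad.
Only numpy, scipy, OpenCV 4.12 (cv2) and the standard library are available. Lean on these libraries where they do the work, as an engineer would, in place of code of your own. Each camera call takes 0.05 s, during which the arm holds its last target. There are 200 camera calls.

## Working session

There is one attempt and no reset: what is moved stays moved. The work goes in short steps, Python scripts to look and compute and a tool call to move; the robot and the scene stay as the last step left them, time stands still between calls to the robot, and variables do not carry over. Pictures are saved under pics/ and viewed, at most 10 in all, crops included, and the job is handed in when it is done.

Besides the shell and the picture viewer there is one more tool, called after "Emit:" in YAML: its name, and indented under it one key for each argument. send_rows: Moves the arm, as the interface text tells. Its arguments: {"type":"object","properties":{"series":{"type":"array","items":{"type":"object","properties":{"ax":{"type":"number"},"ay":{"type":"number"},"az":{"type":"number"},"dx":{"type":"number"},"dy":{"type":"number"},"dz":{"type":"number"},"hand":{"type":"number"}}}}},"required":["series"]}

```bash
mkdir -p pics; ls; python3 - <<'E'
from cell import *
import cv2
s=read_state(); print({k:s[k] for k in('clock','qpos','eef_pos','tool_rot','width','force')})
for n in('top','side'):
    g=get_image(n); cv2.imwrite(f'pics/{n}0.png',g['pixels'][:,:,::-1]); print(n,g['mtx'],g['R'],g['t'])
E
```

```text
pics
{'clock': 0.0, 'qpos': array([-1.36978507,  0.62934822,  0.03841608,  1.51837798, -0.02700109,
        0.99631701, -0.01995979]), 'eef_pos': array([171.15409391, 626.35130154, 205.98412514]), 'tool_rot': array([-3.13965926e+00,  9.81932532e-06,  2.87484172e+00]), 'width': 85.84208440178618, 'force': array([-0.56101987,  0.24956732,  0.05816069])}
top [[590.64121361   0.         321.4967492 ]
 [  0.         590.64121361 237.50678734]
 [  0.           0.           1.        ]] [[ 0.0269113  -0.99945179 -0.01928484]
 [-0.98384655 -0.02306576 -0.17752166]
 [ 0.17697952  0.02375066 -0.98392792]] [  18.59019099  643.16221135 1141.14904282]
side [[573.65091201   0.         325.10604714]
 [  0.         573.65091201 240.49253211]
 [  0.           0.           1.        ]] [[ 0.71658328 -0.69749557  0.00288827]
 [-0.52032607 -0.53731386 -0.66374287]
 [ 0.46450962  0.4741242  -0.74795525]] [-421.04884166  396.38723578  843.40263445]
```

View pics/top0.png

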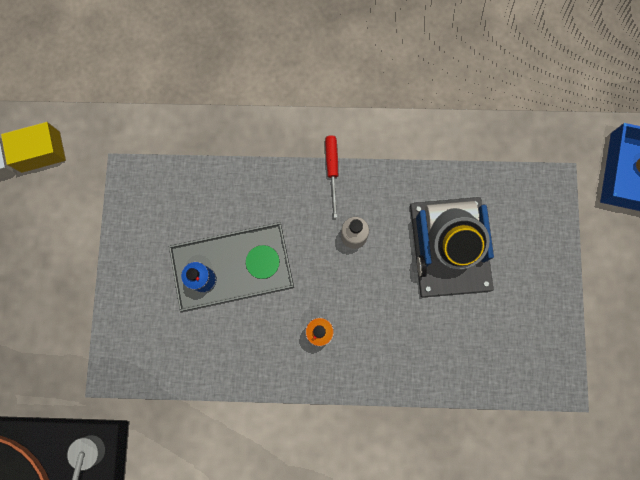

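View pics/side0.png

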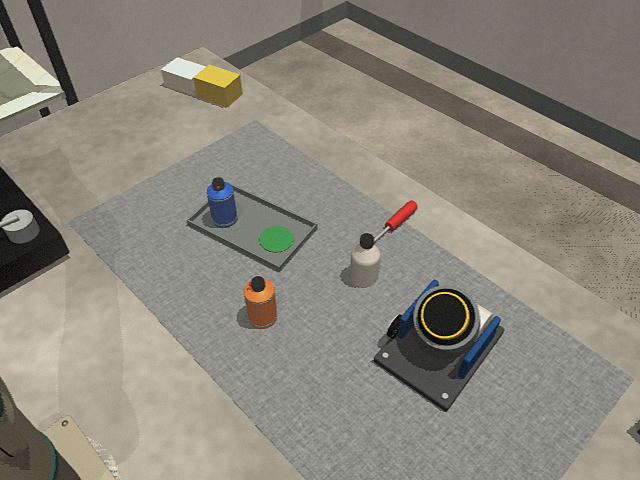

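The top view shows the orange can at about (319,332), bottle (355,232), disc (263,262), blue can (198,277) and pad (463,245), with the station's +x towards the image top. In the side view they are at can (261,303), disc (277,239), bottle (365,262) and pad (445,316).

```bash
cat > h.py <<'E'
import numpy as np, cv2
from cell import read_state, get_image
from scipy.spatial.transform import Rotation as Ro
def ray(g,p):
    d=g['R'].T@np.linalg.solve(g['mtx'],[p[0],p[1],1.]); return -g['R'].T@g['t'], d/np.linalg.norm(d)
def plane(g,p,z):
    c,d=ray(g,p); return c+d*(z-c[2])/d[2]
def tri(g1,p1,g2,p2):
    A=np.zeros((3,3));b=np.zeros(3);L=[]
    for g,p in((g1,p1),(g2,p2)):
        c,d=ray(g,p);M=np.eye(3)-np.outer(d,d);A+=M;b+=M@c;L.append((c,M))
    X=np.linalg.solve(A,b); return X,[round(float(np.linalg.norm(M@(X-c))),1) for c,M in L]
def proj(g,X):
    q=g['mtx']@(g['R']@X+g['t']); return q[:2]/q[2]
def blobs(m,box,n=1):
    k=np.zeros_like(m,np.uint8);x0,y0,x1,y1=box;k[y0:y1,x0:x1]=m[y0:y1,x0:x1]
    c,_=cv2.findContours(k,cv2.RETR_EXTERNAL,cv2.CHAIN_APPROX_NONE)
    return sorted(c,key=cv2.contourArea,reverse=True)[:n]
def go(pos,R):
    s=read_state(); R0=Ro.from_euler('xyz',s['tool_rot'])
    print('d cm',(R0.inv().apply(np.array(pos)-s['eef_pos'])/10).round(2),'a',(R0.inv()*R).as_rotvec().round(4),'| pos',s['eef_pos'].round(1),'rpy',s['tool_rot'].round(4),'F',s['force'].round(1),'w',round(s['width'],1),'t',s['clock'])
E
python3 - <<'E'
from h import *
T=get_image('top');S=get_image('side')
def hsv(g): return cv2.cvtColor(g['pixels'],cv2.COLOR_RGB2HSV)
hT,hS=hsv(T),hsv(S)
def el(c): return cv2.fitEllipse(c)
def dark(h,v=60): return (h[:,:,2]<v)
def col(h,lo,hi,s=120,v=50): return (h[:,:,0]>=lo)&(h[:,:,0]<=hi)&(h[:,:,1]>s)&(h[:,:,2]>v)
# disc
dT=el(blobs(col(hT,45,75),(230,230,300,300))[0]);dS=el(blobs(col(hS,45,75),(240,210,310,270))[0])
print('disc',dT[0],dS[0],tri(T,dT[0],S,dS[0]),plane(T,dT[0],7),plane(S,dS[0],7))
# nozzle blobs
for n,bT,bS in(('or',(309,320,330,345),(245,272,275,293)),('blue',(185,265,205,285),(208,174,228,192)),('bottle',(345,216,366,238),(355,230,378,250))):
    cT=blobs(dark(hT),bT)[0];cS=blobs(dark(hS),bS)[0]
    print(n,cv2.boundingRect(cT),cv2.boundingRect(cS))
    a=cv2.minEnclosingCircle(cT)[0];b=cv2.minEnclosingCircle(cS)[0];print(a,b,tri(T,a,S,b))
# orange body
oT=blobs(col(hT,3,18,130,60),(290,310,350,360))[0];oS=blobs(col(hS,3,18,130,60),(235,265,290,340))[0]
print('or body',cv2.boundingRect(oT),cv2.boundingRect(oS),cv2.minEnclosingCircle(oT))
# pad: yellow ring
for n,h,b in(('T',hT,(430,205,500,275)),('S',hS,(405,280,485,360))):
    m=col(h,18,35,120,80); c,hi=cv2.findContours(np.pad(m[b[1]:b[3],b[0]:b[2]].astype(np.uint8),0),cv2.RETR_CCOMP,cv2.CHAIN_APPROX_NONE)
    for k,cc in enumerate(c):
        if len(cc)>20: e=cv2.fitEllipse(cc);print(n,hi[0][k][3],len(cc),(e[0][0]+b[0],e[0][1]+b[1]),e[1:])
for n,g,b in(('T',T,(395,185,510,310)),('S',S,(365,270,515,415)),('Tt',T,(160,215,305,320))):
    p=g['pixels'][b[1]:b[3],b[0]:b[2],::-1]; cv2.imwrite(f'pics/c{n}.png',cv2.resize(p,None,fx=4 ,fy=4,interpolation=cv2.INTER_CUBIC))
E
```

```text
disc (262.0533142089844, 261.5401611328125) (276.0560302734375, 238.75437927246094) (array([598.67700286, 159.50569757,   3.9360954 ]), [1.2, 1.2]) [597.27282298 159.79111396   7.        ] [598.02321534 156.6688732    7.        ]
or (314, 326, 11, 12) (251, 276, 14, 16)
(318.5, 331.5) (257.125, 283.625) (array([454.04556089,  33.92577427, 100.81858432]), [1.2, 1.2])
blue (187, 269, 12, 12) (212, 178, 12, 13)
(192.2608642578125, 274.13043212890625) (217.87930297851562, 183.7413787841797) (array([557.19346843, 281.07621302, 105.07333949]), [1.3, 1.3])
bottle (350, 220, 12, 13) (360, 233, 14, 16)
(355.4193420410156, 226.27420043945312) (366.4588928222656, 240.7260284423828) (array([658.86349021, -32.97904045, 106.30984802]), [1.6, 1.6])
or body (306, 318, 27, 28) (246, 295, 30, 31) ((319.2232971191406, 331.6213684082031), 13.901601791381836)
T -1 113 (463.2185173034668, 244.9007682800293) ((39.61512756347656, 40.1942138671875), 64.17184448242188)
T 0 98 (464.029354095459, 246.46594619750977) ((33.2579460144043, 36.90472412109375), 60.74847412109375)
S -1 136 (444.84385681152344, 315.1300239562988) ((46.21742248535156, 48.54484558105469), 114.34774017333984)
S 0 123 (444.2965621948242, 314.5664405822754) ((42.89928436279297, 43.13018035888672), 137.45706176757812)
```

```bash
python3 - <<'E'
from h import *
T=get_image('top');S=get_image('side')
print(tri(T,(464.03,246.47),S,(444.3,314.57)),plane(T,(464.03,246.47),125),plane(S,(444.3,314.57),125))
E
```

```text
(array([ 620.65457446, -239.27487359,  123.92155445]), [1.4, 1.4]) [ 619.44065704 -238.07331337  125.        ] [ 621.15257448 -240.38477949  125.        ]
```

View pics/cT.png

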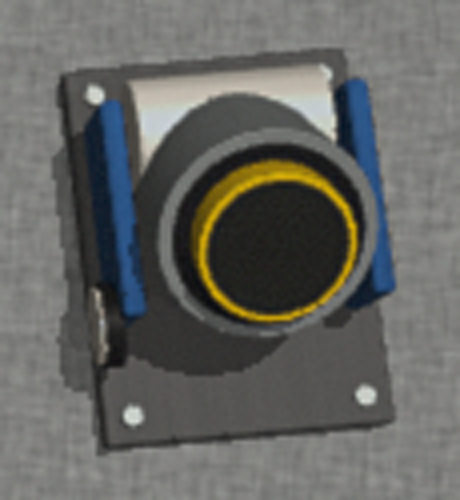

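View pics/cS.png

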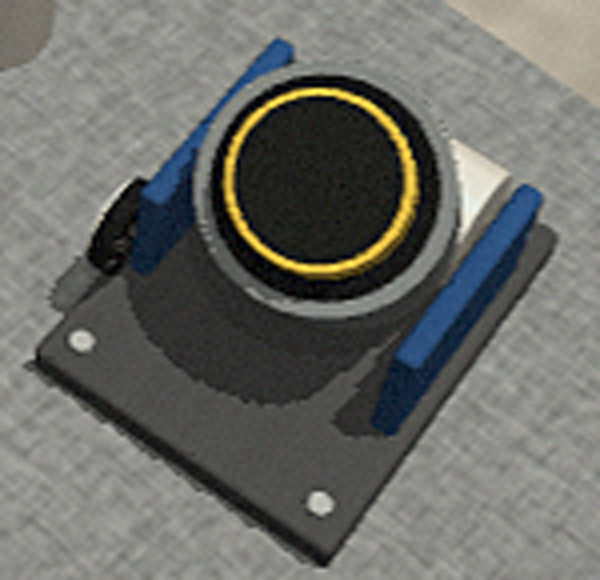

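The crops show the four base screws at top-view (418.7,208.5), (477,203), (486.5,283.5) and (428.2,288.7), and the front pair at side-view (385.5,355.2) and (445,395.7). The pad ring is clear in both views.

```bash
python3 - <<'E'
from h import *
T=get_image('top');S=get_image('side')
P=[plane(T,p,17)[:2] for p in((418.75,208.5),(477,203),(486.5,283.5),(428.25,288.75))]  # BL,BR,FR,FL
Q=[plane(S,p,17)[:2] for p in((385.5,355.25),(445,395.75))]
print(np.round(P,1),np.round(Q,1)); P=np.array(P)
print('h',tri(T,(428.25,288.75),S,(385.5,355.25)),tri(T,(486.5,283.5),S,(445,395.75)))
yaw=lambda v:np.degrees(np.arctan2(v[1],v[0]))
print('x yaws',yaw(P[0]-P[3]),yaw(P[1]-P[2]),'y',yaw(P[0]-P[1])-90,yaw(P[3]-P[2])-90,'side y',yaw(Q[0]-Q[1])-90)
th=np.radians(np.mean([yaw(P[0]-P[3]),yaw(P[1]-P[2]),yaw(P[0]-P[1])-90,yaw(P[3]-P[2])-90]))
print('origin',P.mean(0)-20*np.array([np.cos(th),np.sin(th)]),np.degrees(th))
E
```

```text
[[ 716.9 -167.9]
 [ 731.5 -290.5]
 [ 561.6 -306.6]
 [ 547.7 -187. ]] [[ 550.9 -188.1]
 [ 564.7 -307.3]]
h (array([ 548.78978525, -187.79830941,   18.63880996]), [1.6, 1.6]) (array([ 562.30629381, -306.96888913,   19.44829868]), [1.3, 1.3])
x yaws 6.453986485932684 5.421342009371773 y 6.819237030018343 6.595935610191006 side y 6.593619901538602
origin [ 619.53491974 -240.23334083] 6.322625283878452
```

```bash
python3 - <<'E'
from h import *
T=get_image('top');S=get_image('side')
for z in(100,105,110): print(z,plane(T,(318.5,331.5),z).round(1))
# body silhouettes: side view orange/any non-mat; left-right extents per row
h=cv2.cvtColor(S['pixels'],cv2.COLOR_RGB2HSV); m=(h[:,:,0]<20)&(h[:,:,1]>110)
for r in(298,302,306,310,314,318,322,326,329): 
    x=np.where(m[r,235:290])[0]+235; print(r,x.min() if len(x) else 0,x.max() if len(x) else 0,end='; ')
print()
for X in((454,34),(454,32),(456,33)):
    for z in(0,27,55,85,110): print(X,z,proj(T,np.array([*X,z])).round(1),proj(S,np.array([*X,z])).round(1))
go([454,33.5,170],Ro.from_euler('xyz',[np.pi,0,np.pi]))
E
```

```text
100 [453.1  34.6 100. ]
105 [453.   34.5 105. ]
110 [452.9  34.3 110. ]
298 246 274; 302 246 275; 306 246 275; 310 247 275; 314 248 275; 318 249 274; 322 251 271; 326 253 270; 329 0 0; 
(454, 34) 0 [320.  332.1] [261.1 316.5]
(454, 34) 27 [319.7 331.8] [259.9 308.2]
(454, 34) 55 [319.4 331.5] [258.6 299.2]
(454, 34) 85 [319.  331.2] [257.2 289.2]
(454, 34) 110 [318.7 330.9] [256.  280.5]
(454, 32) 0 [320.9 332.1] [261.8 317.2]
(454, 32) 27 [320.7 331.8] [260.6 308.9]
(454, 32) 55 [320.4 331.5] [259.3 299.9]
(454, 32) 85 [320.  331.2] [257.9 289.8]
(454, 32) 110 [319.7 330.9] [256.7 281.1]
(456, 33) 0 [320.5 331.1] [262.3 316.2]
(456, 33) 27 [320.2 330.8] [261.1 307.9]
(456, 33) 55 [319.9 330.5] [259.8 298.9]
(456, 33) 85 [319.5 330.2] [258.4 288.9]
(456, 33) 110 [319.2 329.9] [257.2 280.2]
d cm [-42.91 -49.8    3.69] a [-1.000e-04 -1.000e-04 -2.668e-01] | pos [171.3 627.  206.9] rpy [-3.1415e+00 -1.0000e-04  2.8748e+00] F [-0.3 -0.3 -0.1] w 85.1 t 0.5
```

Emit:
send_rows:
  series:
    - {"dx":-14,"dy":-17,"dz":0,"az":-0.1,"hand":0}
    - {"dx":-28,"dy":-33,"dz":0,"az":-0.2,"hand":0}
    - {"dx":-28,"dy":-33,"dz":0,"az":-0.2,"hand":0}
    - {"dx":-42.9,"dy":-49.8,"dz":3.7,"az":-0.267,"hand":0}
    - {"dx":-42.9,"dy":-49.8,"dz":3.7,"az":-0.267,"hand":0}
    - {"dx":-42.9,"dy":-49.8,"dz":3.7,"az":-0.267,"hand":0}
    - {"dx":-42.9,"dy":-49.8,"dz":3.7,"az":-0.267,"hand":0}
    - {"dx":-42.9,"dy":-49.8,"dz":3.7,"az":-0.267,"hand":0}
    - {"dx":-42.9,"dy":-49.8,"dz":3.7,"az":-0.267,"hand":0}
    - {"dx":-42.9,"dy":-49.8,"dz":3.7,"az":-0.267,"hand":0}

```text
invalid input at $.series[0]: expected keys ax, ay, az, dx, dy, dz, hand
```

```bash
python3 - <<'E'
from h import *
go([453.7,33.5,170],Ro.from_euler('xyz',[np.pi,0,np.pi])); print(read_state()['qpos'].round(2))
E
```

```text
d cm [-42.89 -49.8    3.69] a [-1.000e-04 -1.000e-04 -2.668e-01] | pos [171.3 627.  206.9] rpy [-3.1415e+00 -1.0000e-04  2.8748e+00] F [-0.3 -0.3 -0.1] w 85.1 t 0.5
[-1.37  0.63  0.04  1.52 -0.03  1.   -0.02]
```

Emit:
send_rows:
  series:
    - {"dx":-14,"dy":-17,"dz":0,"ax":0,"ay":0,"az":-0.1,"hand":0}
    - {"dx":-28,"dy":-33,"dz":0,"ax":0,"ay":0,"az":-0.2,"hand":0}
    - {"dx":-42.9,"dy":-49.8,"dz":3.7,"ax":0,"ay":0,"az":-0.267,"hand":0}
    - {"dx":-42.9,"dy":-49.8,"dz":3.7,"ax":0,"ay":0,"az":-0.267,"hand":0}
    - {"dx":-42.9,"dy":-49.8,"dz":3.7,"ax":0,"ay":0,"az":-0.267,"hand":0}
    - {"dx":-42.9,"dy":-49.8,"dz":3.7,"ax":0,"ay":0,"az":-0.267,"hand":0}
    - {"dx":-42.9,"dy":-49.8,"dz":3.7,"ax":0,"ay":0,"az":-0.267,"hand":0}
    - {"dx":-42.9,"dy":-49.8,"dz":3.7,"ax":0,"ay":0,"az":-0.267,"hand":0}
    - {"dx":-42.9,"dy":-49.8,"dz":3.7,"ax":0,"ay":0,"az":-0.267,"hand":0}
    - {"dx":-42.9,"dy":-49.8,"dz":3.7,"ax":0,"ay":0,"az":-0.267,"hand":0}

```text
clock: 1.5
eef_pos: [386.3, 174.5, 180.7]
tool_rot: [3.141, 0.001, -3.141]
force: [1.9, 0.4, -0.5]
width: 85.1
gripper_force: 0.0
```

```bash
python3 - <<'E'
from h import *
go([453.7,33.5,170],Ro.from_euler('xyz',[np.pi,0,np.pi])); print(read_state()['qpos'].round(2))
E
```

```text
d cm [ -6.73 -14.11   1.07] a [0.0006 0.0011 0.0005] | pos [386.3 174.5 180.7] rpy [ 3.1410e+00  1.1000e-03 -3.1411e+00] F [ 1.9  0.4 -0.5] w 85.1 t 1.5
[-0.49  0.35 -0.01  2.15  0.    0.64  1.08]
```

Emit:
send_rows:
  series:
    - {"dx":-6.7,"dy":-14.1,"dz":1.0,"ax":0,"ay":0,"az":0,"hand":0}
    - {"dx":-6.7,"dy":-14.1,"dz":1.0,"ax":0,"ay":0,"az":0,"hand":0}
    - {"dx":-6.7,"dy":-14.1,"dz":1.0,"ax":0,"ay":0,"az":0,"hand":0}
    - {"dx":-6.7,"dy":-14.1,"dz":1.0,"ax":0,"ay":0,"az":0,"hand":0}
    - {"dx":-6.7,"dy":-14.1,"dz":1.0,"ax":0,"ay":0,"az":0,"hand":0}
    - {"dx":-6.7,"dy":-14.1,"dz":1.0,"ax":0,"ay":0,"az":0,"hand":0}
    - {"dx":-6.7,"dy":-14.1,"dz":1.0,"ax":0,"ay":0,"az":0,"hand":0}

```text
clock: 2.2
eef_pos: [451.9, 37.2, 170.5]
tool_rot: [3.141, -0.0, -3.138]
force: [-1.0, 0.1, -0.5]
width: 85.7
gripper_force: 0.0
```

```bash
python3 - <<'E'
from h import *
go([453.7,33.5,46],Ro.from_euler('xyz',[np.pi,0,np.pi]))
for n,b in(('top',(260,270,380,390)),('side',(190,200,340,350))):
    g=get_image(n)['pixels'][b[1]:b[3],b[0]:b[2],::-1]; cv2.imwrite(f'pics/{n}1.png',cv2.resize(g,(400,400)))
cv2.imwrite('pics/p1.png',np.hstack([cv2.imread('pics/top1.png'),cv2.imread('pics/side1.png')]))
E
```

```text
d cm [-0.18 -0.38 12.45] a [ 0.0008 -0.0004  0.0035] | pos [451.9  37.2 170.5] rpy [ 3.1408e+00 -4.0000e-04 -3.1381e+00] F [-1.   0.1 -0.5] w 85.7 t 2.2
```

View pics/p1.png

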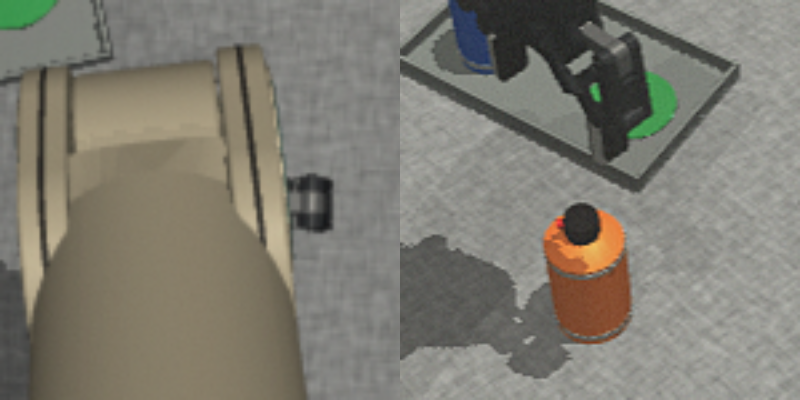

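The side half of the picture shows the open gripper directly above the orange can, which is unmoved at about (590,275). The arm hides the can in the top half. Descending now.

Emit:
send_rows:
  series:
    - {"dx":-0.2,"dy":-0.4,"dz":1.0,"ax":0,"ay":0,"az":0,"hand":0}
    - {"dx":-0.2,"dy":-0.4,"dz":2.5,"ax":0,"ay":0,"az":0,"hand":0}
    - {"dx":-0.2,"dy":-0.4,"dz":4.5,"ax":0,"ay":0,"az":0,"hand":0}
    - {"dx":-0.2,"dy":-0.4,"dz":6.5,"ax":0,"ay":0,"az":0,"hand":0}
    - {"dx":-0.2,"dy":-0.4,"dz":8.5,"ax":0,"ay":0,"az":0,"hand":0}
    - {"dx":-0.2,"dy":-0.4,"dz":10,"ax":0,"ay":0,"az":0,"hand":0}
    - {"dx":-0.2,"dy":-0.4,"dz":11.5,"ax":0,"ay":0,"az":0,"hand":0}
    - {"dx":-0.2,"dy":-0.4,"dz":12.4,"ax":0,"ay":0,"az":0,"hand":0}
    - {"dx":-0.2,"dy":-0.4,"dz":12.4,"ax":0,"ay":0,"az":0,"hand":0}
    - {"dx":-0.2,"dy":-0.4,"dz":12.4,"ax":0,"ay":0,"az":0,"hand":0}

```text
clock: 3.3
eef_pos: [454.6, 31.3, 46.4]
tool_rot: [-3.142, -0.0, -3.141]
force: [-0.2, -0.3, -0.4]
width: 85.3
gripper_force: 0.0
```

```bash
python3 - <<'E'
from h import *
go([453.7,33.5,46],Ro.from_euler('xyz',[np.pi,0,np.pi]))
b=(190,220,340,350);g=get_image('side')['pixels'][b[1]:b[3],b[0]:b[2],::-1]; cv2.imwrite('pics/p2.png',cv2.resize(g,(600,520)))
E
```

```text
d cm [0.09 0.22 0.04] a [-0.     -0.0001  0.0005] | pos [454.6  31.3  46.4] rpy [-3.1416e+00 -1.0000e-04 -3.1411e+00] F [-0.2 -0.3 -0.4] w 85.3 t 3.3
```

View pics/p2.png

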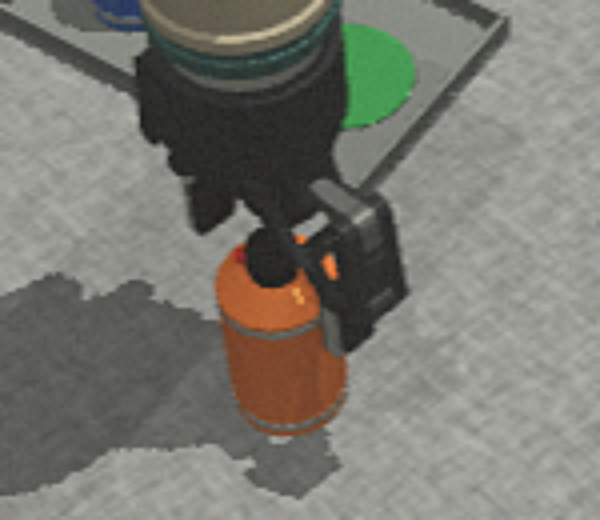

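The can stands between the fingers at about (285,340), with the right finger beside its shoulder. I'll trim by 1 and 2 mm, then close.

Emit:
send_rows:
  series:
    - {"dx":0.1,"dy":0.2,"dz":0,"ax":0,"ay":0,"az":0,"hand":0}
    - {"dx":0.1,"dy":0.2,"dz":0,"ax":0,"ay":0,"az":0,"hand":0.2}
    - {"dx":0.1,"dy":0.2,"dz":0,"ax":0,"ay":0,"az":0,"hand":1}
    - {"dx":0.1,"dy":0.2,"dz":0,"ax":0,"ay":0,"az":0,"hand":1}
    - {"dx":0.1,"dy":0.2,"dz":0,"ax":0,"ay":0,"az":0,"hand":1}
    - {"dx":0.1,"dy":0.2,"dz":0,"ax":0,"ay":0,"az":0,"hand":1}
    - {"dx":0.1,"dy":0.2,"dz":0,"ax":0,"ay":0,"az":0,"hand":1}
    - {"dx":0.1,"dy":0.2,"dz":0,"ax":0,"ay":0,"az":0,"hand":1}
    - {"dx":0.1,"dy":0.2,"dz":0,"ax":0,"ay":0,"az":0,"hand":1}
    - {"dx":0.1,"dy":0.2,"dz":0,"ax":0,"ay":0,"az":0,"hand":1}

```text
clock: 4.35
eef_pos: [454.0, 33.2, 47.3]
tool_rot: [3.141, 0.001, 3.142]
force: [-1.7, -0.2, 10.5]
width: 51.4
gripper_force: 60.7
```

```bash
python3 - <<'E'
from h import *
go([453.7,33.5,46],Ro.from_euler('xyz',[np.pi,0,np.pi])); print(read_state()['gripper_force'])
T=get_image('top');S=get_image('side')
b=(190,220,340,350);g=S['pixels'][b[1]:b[3],b[0]:b[2],::-1]; cv2.imwrite('pics/p3.png',cv2.resize(g,(600,520)))
E
```

```text
d cm [0.03 0.03 0.13] a [ 0.0001  0.0014 -0.    ] | pos [454.   33.2  47.3] rpy [3.1415e+00 1.4000e-03 3.1416e+00] F [-1.7 -0.2 10.5] w 51.4 t 4.35
60.663228034973145
```

View pics/p3.png

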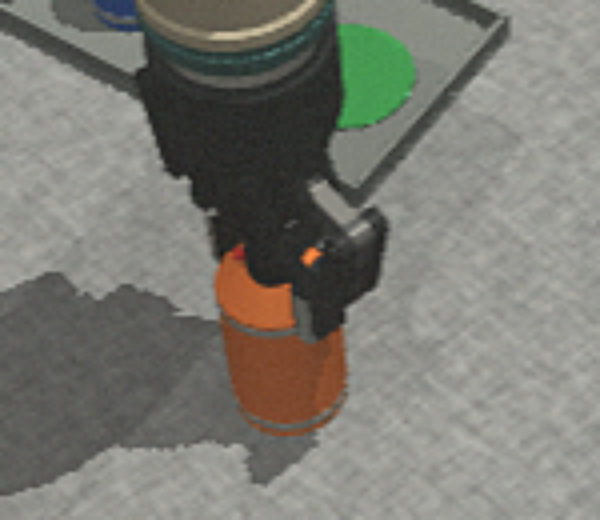

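The fingers have closed on the can at about (310,330), and its base ring is still level at (290,420). The finger tips look close to the shoulder band, so I'll check their height and whether the can's outline matches.

```bash
python3 - <<'E'
from h import *
S=get_image('side')
for y in(33.5-27,33.5-27-14):
  for x in (443,454,465):
    print(x,y,[((proj(S,np.array([x,y,z]))-[190,220])*4).round(0).tolist() for z in(45,55,65,75,85)])
print(read_state()['force'],read_state()['tau'].round(2))
E
```

```text
443 6.5 [[297.0, 381.0], [295.0, 368.0], [294.0, 355.0], [292.0, 341.0], [290.0, 328.0]]
454 6.5 [[316.0, 366.0], [314.0, 353.0], [313.0, 340.0], [311.0, 327.0], [310.0, 313.0]]
465 6.5 [[335.0, 352.0], [333.0, 339.0], [332.0, 326.0], [330.0, 313.0], [329.0, 299.0]]
443 -7.5 [[318.0, 400.0], [316.0, 387.0], [314.0, 374.0], [313.0, 361.0], [311.0, 347.0]]
454 -7.5 [[337.0, 385.0], [335.0, 372.0], [334.0, 359.0], [332.0, 346.0], [331.0, 332.0]]
465 -7.5 [[355.0, 371.0], [354.0, 358.0], [353.0, 345.0], [351.0, 331.0], [350.0, 318.0]]
[-1.03279091 -0.60506342  9.3120787 ] [-1.100e-01 -4.095e+01  6.600e-01 -6.930e+00  2.000e-02 -3.800e-01
 -2.000e-02]
```

The pads sit high, near the shoulder: width is 51.4 mm and there is about 10 N upward on the tool. I'll reopen, go about 7 mm lower while watching the force, and regrip.

Emit:
send_rows:
  series:
    - {"dx":0,"dy":0,"dz":0,"ax":0,"ay":0,"az":0,"hand":0}
    - {"dx":0,"dy":0,"dz":0,"ax":0,"ay":0,"az":0,"hand":0}
    - {"dx":0,"dy":0,"dz":0,"ax":0,"ay":0,"az":0,"hand":0}
    - {"dx":0,"dy":0,"dz":0,"ax":0,"ay":0,"az":0,"hand":0}
    - {"dx":0,"dy":0,"dz":0.1,"ax":0,"ay":0,"az":0,"hand":0}
    - {"dx":0,"dy":0,"dz":0.3,"ax":0,"ay":0,"az":0,"hand":0}
    - {"dx":0,"dy":0,"dz":0.5,"ax":0,"ay":0,"az":0,"hand":0}
    - {"dx":0,"dy":0,"dz":0.5,"ax":0,"ay":0,"az":0,"hand":0}

```text
clock: 5.3
eef_pos: [453.3, 33.2, 41.0]
tool_rot: [-3.142, -0.001, -3.141]
force: [0.6, 0.3, 0.3]
width: 85.4
gripper_force: 0.0
```

```bash
python3 - <<'E'
from h import *
go([453.7,33.5,40],Ro.from_euler('xyz',[np.pi,0,np.pi]))
E
```

```text
d cm [-0.04  0.03  0.1 ] a [-0.0001 -0.0007  0.0003] | pos [453.3  33.2  41. ] rpy [-3.1415e+00 -7.0000e-04 -3.1413e+00] F [0.6 0.3 0.3] w 85.4 t 5.3
```

Emit:
send_rows:
  series:
    - {"dx":0,"dy":0,"dz":0.1,"ax":0,"ay":0,"az":0,"hand":0}
    - {"dx":0,"dy":0,"dz":0.2,"ax":0,"ay":0,"az":0,"hand":0}
    - {"dx":0,"dy":0,"dz":0.2,"ax":0,"ay":0,"az":0,"hand":1}
    - {"dx":0,"dy":0,"dz":0.2,"ax":0,"ay":0,"az":0,"hand":1}
    - {"dx":0,"dy":0,"dz":0.2,"ax":0,"ay":0,"az":0,"hand":1}
    - {"dx":0,"dy":0,"dz":0.2,"ax":0,"ay":0,"az":0,"hand":1}
    - {"dx":0,"dy":0,"dz":0.2,"ax":0,"ay":0,"az":0,"hand":1}
    - {"dx":0,"dy":0,"dz":0.2,"ax":0,"ay":0,"az":0,"hand":1}
    - {"dx":0,"dy":0,"dz":0.2,"ax":0,"ay":0,"az":0,"hand":1}

```text
clock: 6.2
eef_pos: [453.7, 33.1, 39.9]
tool_rot: [3.142, 0.001, -3.142]
force: [-0.7, -1.1, 5.2]
width: 52.3
gripper_force: 61.6
```

```bash
python3 - <<'E'
from h import *
go([453.7,33.5,120],Ro.from_euler('xyz',[np.pi,0,np.pi])); print(read_state()['gripper_force'])
S=get_image('side')
b=(190,220,340,350);g=S['pixels'][b[1]:b[3],b[0]:b[2],::-1]; cv2.imwrite('pics/p4.png',cv2.resize(g,(600,520)))
E
```

```text
d cm [-0.    0.04 -8.01] a [0.     0.0005 0.    ] | pos [453.7  33.1  39.9] rpy [ 3.1416e+00  5.0000e-04 -3.1416e+00] F [-0.7 -1.1  5.2] w 52.3 t 6.2
61.59167289733887
```

View pics/p4.png

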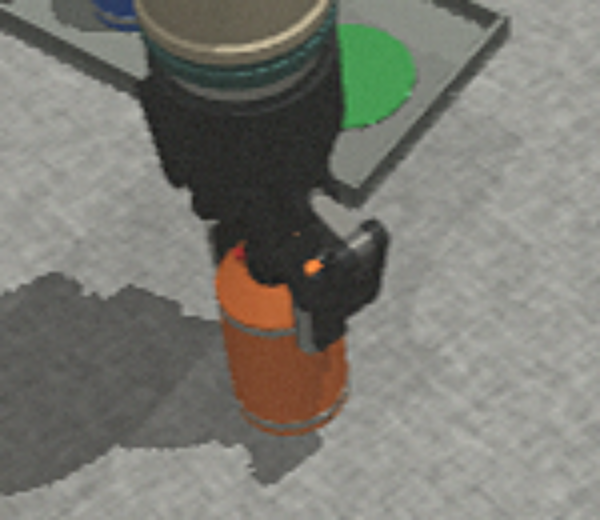

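The fingers now reach below the shoulder band, to about (315,348) in the crop, and the can is upright. Lifting.

Emit:
send_rows:
  series:
    - {"dx":0,"dy":0,"dz":-0.5,"ax":0,"ay":0,"az":0,"hand":1}
    - {"dx":0,"dy":0,"dz":-1.5,"ax":0,"ay":0,"az":0,"hand":1}
    - {"dx":0,"dy":0,"dz":-3,"ax":0,"ay":0,"az":0,"hand":1}
    - {"dx":0,"dy":0,"dz":-5,"ax":0,"ay":0,"az":0,"hand":1}
    - {"dx":0,"dy":0,"dz":-7,"ax":0,"ay":0,"az":0,"hand":1}
    - {"dx":0,"dy":0,"dz":-9,"ax":0,"ay":0,"az":0,"hand":1}
    - {"dx":0,"dy":0,"dz":-11.5,"ax":0,"ay":0,"az":0,"hand":1}
    - {"dx":0,"dy":0,"dz":-14,"ax":0,"ay":0,"az":0,"hand":1}
    - {"dx":0,"dy":0,"dz":-16,"ax":0,"ay":0,"az":0,"hand":1}
    - {"dx":0,"dy":0,"dz":-17,"ax":0,"ay":0,"az":0,"hand":1}

```text
clock: 7.25
eef_pos: [454.1, 33.3, 211.5]
tool_rot: [3.141, 0.003, -3.141]
force: [-0.1, 0.6, -2.6]
width: 51.6
gripper_force: 63.0
```

```bash
cat >> h.py <<'E'
th=np.radians(6.4); sx=np.array([np.cos(th),np.sin(th),0]); sy=np.array([-np.sin(th),np.cos(th),0])
n=np.cos(np.pi/6)*np.array([0,0,1.])-np.sin(np.pi/6)*sx; pad=np.array([620,-239.7,124.7])
Rp=Ro.from_matrix(np.column_stack([np.cross(sy,-n),sy,-n])); Rd=Ro.from_euler('xyz',[np.pi,0,np.pi])
E
python3 - <<'E'
from h import *
go(pad+n*70,Rp); print(read_state()['gripper_force'],read_state()['qpos'].round(2))
E
```

```text
d cm [-13.1  -27.69   2.65] a [-0.029  -0.5201 -0.109 ] | pos [454.1  33.3 211.5] rpy [ 3.1412e+00  2.9000e-03 -3.1414e+00] F [-0.1  0.6 -2.6] w 51.6 t 7.25
63.02439093589783 [-0.14  0.35  0.01  2.03 -0.01  0.76  1.44]
```

Emit:
send_rows:
  series:
    - {"dx":-1,"dy":-2,"dz":0,"ax":0,"ay":0,"az":0,"hand":1}
    - {"dx":-3,"dy":-5,"dz":0,"ax":0,"ay":-0.05,"az":-0.01,"hand":1}
    - {"dx":-5,"dy":-9,"dz":0,"ax":0,"ay":-0.12,"az":-0.03,"hand":1}
    - {"dx":-7,"dy":-13,"dz":0,"ax":-0.01,"ay":-0.2,"az":-0.05,"hand":1}
    - {"dx":-9,"dy":-17,"dz":0,"ax":-0.015,"ay":-0.28,"az":-0.07,"hand":1}
    - {"dx":-11,"dy":-21,"dz":0,"ax":-0.02,"ay":-0.36,"az":-0.085,"hand":1}
    - {"dx":-12.5,"dy":-25,"dz":0,"ax":-0.025,"ay":-0.44,"az":-0.1,"hand":1}
    - {"dx":-13.1,"dy":-27.2,"dz":0.5,"ax":-0.029,"ay":-0.5,"az":-0.109,"hand":1}
    - {"dx":-13.1,"dy":-27.7,"dz":1,"ax":-0.029,"ay":-0.52,"az":-0.109,"hand":1}
    - {"dx":-13.1,"dy":-27.7,"dz":1,"ax":-0.029,"ay":-0.52,"az":-0.109,"hand":1}

```text
clock: 8.25
eef_pos: [581.3, -246.1, 197.0]
tool_rot: [3.137, 0.516, -3.038]
force: [-0.7, 1.1, -2.5]
width: 51.9
gripper_force: 63.6
```

Emit:
send_rows:
  series:
    - {"dx":0,"dy":0,"dz":0,"ax":0,"ay":0,"az":0,"hand":1}
    - {"dx":0,"dy":0,"dz":0,"ax":0,"ay":0,"az":0,"hand":1}
    - {"dx":0,"dy":0,"dz":0,"ax":0,"ay":0,"az":0,"hand":1}

```text
clock: 8.55
eef_pos: [585.7, -241.8, 200.1]
tool_rot: [-3.141, 0.521, -3.026]
force: [0.0, 0.0, -1.8]
width: 51.9
gripper_force: 63.6
```

```bash
python3 - <<'E'
from h import *
go(pad+n*70,Rp); print(read_state()['gripper_force'],read_state()['qpos'].round(2))
T=get_image('top');S=get_image('side')
b=(350,190,530,370);g=S['pixels'][b[1]:b[3],b[0]:b[2],::-1]
c=(380,170,520,310);f=T['pixels'][c[1]:c[3],c[0]:c[2],::-1]
cv2.imwrite('pics/p5.png',np.hstack([cv2.resize(g,(400,400)),cv2.resize(f,(400,400))]))
E
```

```text
d cm [ 0.79 -0.17  1.25] a [ 0.001  -0.0024  0.0035] | pos [ 585.7 -241.8  200.1] rpy [-3.1405  0.5212 -3.0259] F [ 0.   0.  -1.8] w 51.9 t 8.55
63.56642246246338 [ 0.8   0.49 -0.39  2.03 -0.48  0.23  2.63]
```

View pics/p5.png

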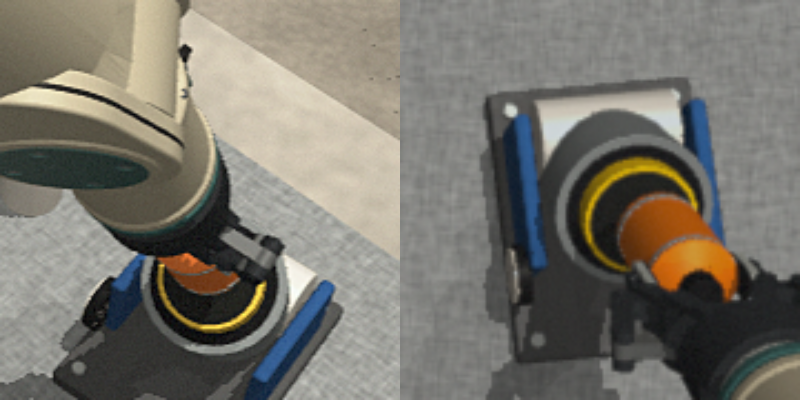

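The can is held straight in line with the tool and tilted over the pad in both views. Its base is near (655,225) in the top half and (210,285) in the side half, about 30 mm above the face. Next I'll centre it and come closer.

Emit:
send_rows:
  series:
    - {"dx":0.4,"dy":-0.1,"dz":0.5,"ax":0,"ay":0,"az":0,"hand":1}
    - {"dx":0.8,"dy":-0.2,"dz":1.2,"ax":0,"ay":0,"az":0,"hand":1}
    - {"dx":0.8,"dy":-0.2,"dz":2.0,"ax":0,"ay":0,"az":0,"hand":1}
    - {"dx":0.8,"dy":-0.2,"dz":2.5,"ax":0,"ay":0,"az":0,"hand":1}
    - {"dx":0.8,"dy":-0.2,"dz":2.5,"ax":0,"ay":0,"az":0,"hand":1}
    - {"dx":0.8,"dy":-0.2,"dz":2.5,"ax":0,"ay":0,"az":0,"hand":1}

```text
clock: 9.25
eef_pos: [591.6, -245.9, 176.4]
tool_rot: [3.139, 0.517, -3.029]
force: [-0.4, 0.2, -2.6]
width: 52.1
gripper_force: 63.5
```

```bash
python3 - <<'E'
from h import *
go(pad+n*45,Rp); s=read_state();print(s['gripper_force'],s['qpos'].round(3))
T=get_image('top');S=get_image('side')
b=(395,260,485,350);g=S['pixels'][b[1]:b[3],b[0]:b[2],::-1]
c=(420,200,510,290);f=T['pixels'][c[1]:c[3],c[0]:c[2],::-1]
g=cv2.resize(g,(400,400));f=cv2.resize(f,(400,400))
# predicted base circle (r27) of the can and its 60mm circle, and pad circle
R=Ro.from_euler('xyz',s['tool_rot']).as_matrix();B=s['eef_pos']+R[:,2]*39.9
for img,G,o in((g,S,b),(f,T,c)):
  for ctr,r,M,k in((B,27,R,(255,0,255)),(B-R[:,2]*80,27,R,(255,0,255)),(pad,38,Rp.as_matrix(),(255,255,0))):
    q=np.array([(proj(G,ctr+r*(np.cos(a)*M[:,0]+np.sin(a)*M[:,1]))-o[:2])*400/90 for a in np.linspace(0,6.28,60)])
    cv2.polylines(img,[q.astype(np.int32)],True,k,1)
cv2.imwrite('pics/p6.png',np.hstack([g,f]))
E
```

```text
d cm [0.07 0.3  1.43] a [ 0.0032 -0.0071  0.0008] | pos [ 591.6 -245.9  176.4] rpy [ 3.1389  0.5165 -3.0289] F [-0.4  0.2 -2.6] w 52.1 t 9.25
63.54313373565674 [ 0.701  0.529 -0.254  2.036 -0.798  0.233  2.94 ]
```

View pics/p6.png

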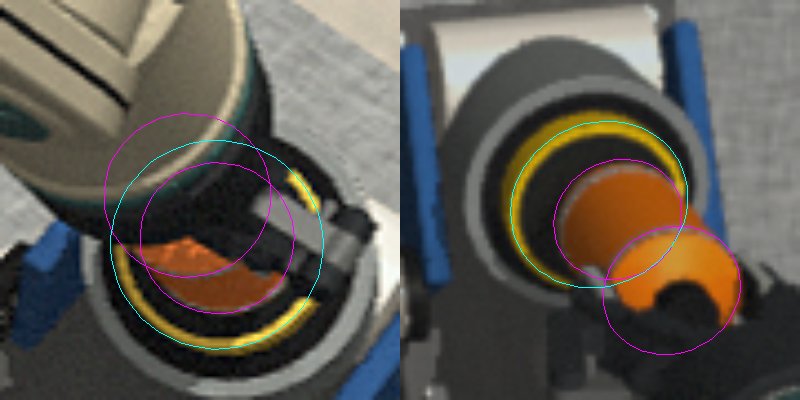

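Both views show the can in line with its predicted outline, and the pad circle fits (cyan centre near (217,245) and (600,205)). Joint 7 is at its limit of 2.94, so I'll turn the tool about the can's axis to free it. The can's turn doesn't matter.

Emit:
send_rows:
  series:
    - {"dx":0,"dy":0,"dz":0,"ax":0,"ay":0,"az":0.1,"hand":1}
    - {"dx":0,"dy":0,"dz":0,"ax":0,"ay":0,"az":0.2,"hand":1}
    - {"dx":0,"dy":0,"dz":0,"ax":0,"ay":0,"az":0.3,"hand":1}
    - {"dx":0,"dy":0,"dz":0,"ax":0,"ay":0,"az":0.4,"hand":1}
    - {"dx":0,"dy":0,"dz":0,"ax":0,"ay":0,"az":0.5,"hand":1}
    - {"dx":0,"dy":0,"dz":0,"ax":0,"ay":0,"az":0.6,"hand":1}
    - {"dx":0,"dy":0,"dz":0,"ax":0,"ay":0,"az":0.7,"hand":1}
    - {"dx":0,"dy":0,"dz":0,"ax":0,"ay":0,"az":0.8,"hand":1}
    - {"dx":0,"dy":0,"dz":0,"ax":0,"ay":0,"az":0.8,"hand":1}
    - {"dx":0,"dy":0,"dz":0,"ax":0,"ay":0,"az":0.8,"hand":1}

```text
clock: 10.35
eef_pos: [591.2, -246.3, 176.5]
tool_rot: [2.754, 0.35, 2.387]
force: [0.4, -1.0, -2.6]
width: 51.5
gripper_force: 63.4
```

```bash
echo "Rq=Rp*Ro.from_rotvec([0,0,0.8])" >> h.py; python3 - <<'E'
from h import *
go(pad+n*50,Rq); s=read_state();print(s['gripper_force'],s['qpos'].round(3))
E
```

```text
d cm [0.26 0.2  0.95] a [-0.0033 -0.0069  0.0021] | pos [ 591.2 -246.3  176.5] rpy [2.7539 0.3502 2.3866] F [ 0.4 -1.  -2.6] w 51.5 t 10.35
63.4301483631134 [ 0.578  0.52  -0.077  2.04  -1.038  0.303  2.366]
```

Emit:
send_rows:
  series:
    - {"dx":0.3,"dy":0.2,"dz":0.3,"ax":0,"ay":-0.005,"az":0,"hand":1}
    - {"dx":0.3,"dy":0.2,"dz":0.6,"ax":0,"ay":-0.005,"az":0,"hand":1}
    - {"dx":0.3,"dy":0.2,"dz":0.9,"ax":0,"ay":-0.005,"az":0,"hand":1}
    - {"dx":0.3,"dy":0.2,"dz":0.9,"ax":0,"ay":-0.005,"az":0,"hand":1}

```text
clock: 10.75
eef_pos: [594.7, -242.4, 167.8]
tool_rot: [2.753, 0.353, 2.383]
force: [0.6, -0.4, -1.6]
width: 52.1
gripper_force: 63.4
```

```bash
python3 - <<'E'
from h import *
go(pad+n*40,Rq); s=read_state();print(s['gripper_force'],s['qpos'].round(3))
E
```

```text
d cm [-0.05  0.03  1.  ] a [-0.0034 -0.0025 -0.0002] | pos [ 594.7 -242.4  167.8] rpy [2.7526 0.3534 2.3826] F [ 0.6 -0.4 -1.6] w 52.1 t 10.75
63.428077697753906 [ 0.603  0.536 -0.13   2.048 -1.063  0.258  2.387]
```

Emit:
send_rows:
  series:
    - {"dx":0,"dy":0,"dz":0.3,"ax":0,"ay":0,"az":0,"hand":1}
    - {"dx":0,"dy":0,"dz":0.6,"ax":0,"ay":0,"az":0,"hand":1}
    - {"dx":0,"dy":0,"dz":0.8,"ax":0,"ay":0,"az":0,"hand":1}
    - {"dx":0,"dy":0,"dz":1.0,"ax":0,"ay":0,"az":0,"hand":1}
    - {"dx":0,"dy":0,"dz":1.0,"ax":0,"ay":0,"az":0,"hand":1}

```text
clock: 11.25
eef_pos: [599.6, -241.6, 159.4]
tool_rot: [2.752, 0.353, 2.382]
force: [-2.9, 0.5, 1.9]
width: 51.9
gripper_force: 63.8
```

```bash
python3 - <<'E'
from h import *
go(pad+n*22,Rq); s=read_state();print(s['gripper_force'],s['qpos'].round(3),s['force']@n)
E
```

```text
d cm [-0.06  0.01  1.83] a [-0.0032 -0.0023 -0.0006] | pos [ 599.6 -241.6  159.4] rpy [2.7523 0.3535 2.3822] F [-2.9  0.5  1.9] w 51.9 t 11.25
63.75901937484741 [ 0.611  0.555 -0.151  2.045 -1.088  0.237  2.412] 3.063578554963123
```

Contact was at the expected height, with about 5 N on the can. Pressing on slowly.

Emit:
send_rows:
  series:
    - {"dx":0,"dy":0,"dz":0.2,"ax":0,"ay":0,"az":0,"hand":1}
    - {"dx":0,"dy":0,"dz":0.4,"ax":0,"ay":0,"az":0,"hand":1}
    - {"dx":0,"dy":0,"dz":0.6,"ax":0,"ay":0,"az":0,"hand":1}
    - {"dx":0,"dy":0,"dz":0.8,"ax":0,"ay":0,"az":0,"hand":1}
    - {"dx":0,"dy":0,"dz":1.0,"ax":0,"ay":0,"az":0,"hand":1}
    - {"dx":0,"dy":0,"dz":1.0,"ax":0,"ay":0,"az":0,"hand":1}

```text
clock: 11.85
eef_pos: [604.7, -241.6, 151.9]
tool_rot: [2.754, 0.349, 2.384]
force: [-5.2, 0.9, 2.4]
width: 52.2
gripper_force: 63.9
```

```bash
python3 - <<'E'
from h import *
go(pad+n*22,Rq); s=read_state();print(s['gripper_force'],s['qpos'].round(3),s['force']@n)
E
```

```text
d cm [0.02 0.   0.92] a [-0.004  -0.0069 -0.0005] | pos [ 604.7 -241.6  151.9] rpy [2.7537 0.3492 2.3842] F [-5.2  0.9  2.4] w 52.2 t 11.85
63.94535779953003 [ 0.604  0.573 -0.148  2.035 -1.099  0.234  2.421] 4.622972180521191
```

Emit:
send_rows:
  series:
    - {"dx":0,"dy":0,"dz":0.3,"ax":0,"ay":0,"az":0,"hand":1}
    - {"dx":0,"dy":0,"dz":0.5,"ax":0,"ay":0,"az":0,"hand":1}
    - {"dx":0,"dy":0,"dz":0.7,"ax":0,"ay":0,"az":0,"hand":1}
    - {"dx":0,"dy":0,"dz":0.9,"ax":0,"ay":0,"az":0,"hand":1}
    - {"dx":0,"dy":0,"dz":0.9,"ax":0,"ay":0,"az":0,"hand":1}

```text
clock: 12.35
eef_pos: [609.0, -241.6, 145.5]
tool_rot: [2.755, 0.344, 2.386]
force: [-8.2, 1.7, 4.0]
width: 52.0
gripper_force: 64.1
```

```bash
python3 - <<'E'
from h import *
go(pad+n*22,Rq); s=read_state();print(s['gripper_force'],s['qpos'].round(3),s['force']@n,s['torque'])
E
```

```text
d cm [ 0.1  -0.01  0.16] a [-0.0046 -0.0126 -0.0006] | pos [ 609.  -241.6  145.5] rpy [2.755  0.3439 2.3863] F [-8.2  1.7  4. ] w 52.0 t 12.35
64.06078934669495 [ 0.596  0.588 -0.143  2.024 -1.099  0.234  2.42 ] 7.39545268039652 [0.28819194 1.61348603 0.36404711]
```

Emit:
send_rows:
  series:
    - {"dx":0,"dy":0,"dz":0.1,"ax":0,"ay":0,"az":0,"hand":1}
    - {"dx":0,"dy":0,"dz":0.2,"ax":0,"ay":0,"az":0,"hand":1}
    - {"dx":0,"dy":0,"dz":0.2,"ax":0,"ay":0,"az":0,"hand":1}
    - {"dx":0,"dy":0,"dz":0.2,"ax":0,"ay":0,"az":0,"hand":1}

```text
clock: 12.75
eef_pos: [609.2, -241.6, 144.9]
tool_rot: [2.755, 0.343, 2.387]
force: [-15.2, 2.6, 12.1]
width: 51.9
gripper_force: 65.7
```

```bash
python3 - <<'E'
from h import *
go(pad+n*22,Rq); s=read_state();print(s['gripper_force'],s['qpos'].round(3),s['force']@n,s['torque'])
E
```

```text
d cm [0.1 0.  0.1] a [-0.0045 -0.0136 -0.0006] | pos [ 609.2 -241.6  144.9] rpy [2.7551 0.3431 2.3867] F [-15.2   2.6  12.1] w 51.9 t 12.75
65.73443055152893 [ 0.595  0.59  -0.142  2.023 -1.098  0.236  2.419] 17.885893394198863 [0.59846122 2.0185029  0.53102571]
```

The force jumped to about 20 N, so the pad is at its hard stop. Holding for 1.5 s.

Emit:
send_rows:
  series:
    - {"dx":0,"dy":0,"dz":0.05,"ax":0,"ay":0,"az":0,"hand":1}
    - {"dx":0,"dy":0,"dz":0.05,"ax":0,"ay":0,"az":0,"hand":1}
    - {"dx":0,"dy":0,"dz":0.05,"ax":0,"ay":0,"az":0,"hand":1}
    - {"dx":0,"dy":0,"dz":0.05,"ax":0,"ay":0,"az":0,"hand":1}
    - {"dx":0,"dy":0,"dz":0.05,"ax":0,"ay":0,"az":0,"hand":1}
    - {"dx":0,"dy":0,"dz":0.05,"ax":0,"ay":0,"az":0,"hand":1}
    - {"dx":0,"dy":0,"dz":0.05,"ax":0,"ay":0,"az":0,"hand":1}
    - {"dx":0,"dy":0,"dz":0.05,"ax":0,"ay":0,"az":0,"hand":1}
    - {"dx":0,"dy":0,"dz":0.05,"ax":0,"ay":0,"az":0,"hand":1}
    - {"dx":0,"dy":0,"dz":0.05,"ax":0,"ay":0,"az":0,"hand":1}

```text
clock: 13.75
eef_pos: [609.2, -241.6, 144.9]
tool_rot: [2.755, 0.343, 2.387]
force: [-17.4, 2.6, 15.8]
width: 52.3
gripper_force: 66.2
```

```bash
python3 - <<'E'
from h import *
go(pad+n*22,Rq); s=read_state();print(s['force']@n)
g=get_image('side');h=cv2.cvtColor(g['pixels'],cv2.COLOR_RGB2HSV)
b=(405,280,485,360);m=(h[:,:,0]>18)&(h[:,:,0]<35)&(h[:,:,1]>120)&(h[:,:,2]>60)
y,x=np.where(m[b[1]:b[3],b[0]:b[2]]);print('yellow px',len(x),[(int(a)+b[0],int(c)+b[1]) for a,c in zip(x[::12],y[::12])])
# where would the lowest point of the 38mm face rim appear up / down
for k in(0,-18):
  q=np.array([proj(g,pad+k*n+38*(np.cos(a)*sx*np.cos(np.pi/6)+np.cos(a)*np.array([0,0,.5])+np.sin(a)*sy)) for a in np.linspace(0,6.28,80)]);print(k,q.min(0).round(1),q.max(0).round(1))
# orange in hand
m=((h[:,:,0]<18)&(h[:,:,1]>130)).astype(np.uint8);c=blobs(m,(395,230,490,350))[0];print('orange',cv2.boundingRect(c))
M=Ro.from_euler('xyz',s['tool_rot']).as_matrix();B=s['eef_pos']+M[:,2]*39.9
q=np.array([proj(g,B+27*(np.cos(a)*M[:,0]+np.sin(a)*M[:,1])) for a in np.linspace(0,6.28,80)]);print('pred base',q.min(0).round(1),q.max(0).round(1))
E
```

```text
d cm [0.09 0.   0.1 ] a [-0.0043 -0.0138 -0.0006] | pos [ 609.2 -241.6  144.9] rpy [2.755  0.3428 2.3868] F [-17.4   2.6  15.8] w 52.3 t 13.75
22.18054463922
yellow px 0 []
0 [419.9 291.7] [467.7 338.6]
-18 [421.7 293.9] [468.7 340. ]
orange (450, 301, 13, 31)
pred base [428.5 300.4] [462.  333.2]
```

Emit:
send_rows:
  series:
    - {"dx":0,"dy":0,"dz":0,"ax":0,"ay":0,"az":0,"hand":1}
    - {"dx":0,"dy":0,"dz":0,"ax":0,"ay":0,"az":0,"hand":1}
    - {"dx":0,"dy":0,"dz":0,"ax":0,"ay":0,"az":0,"hand":1}
    - {"dx":0,"dy":0,"dz":-0.5,"ax":0,"ay":0,"az":0,"hand":1}
    - {"dx":0,"dy":0,"dz":-1,"ax":0,"ay":0,"az":0,"hand":1}
    - {"dx":0,"dy":0,"dz":-2,"ax":0,"ay":0,"az":0,"hand":1}
    - {"dx":0,"dy":0,"dz":-3,"ax":0,"ay":0,"az":0,"hand":1}
    - {"dx":0,"dy":0,"dz":-4.5,"ax":0,"ay":0,"az":0,"hand":1}
    - {"dx":0,"dy":0,"dz":-6,"ax":0,"ay":0,"az":0,"hand":1}
    - {"dx":0,"dy":0,"dz":-7.5,"ax":0,"ay":0,"az":0,"hand":1}

```text
clock: 14.8
eef_pos: [575.5, -247.3, 211.1]
tool_rot: [2.755, 0.347, 2.386]
force: [0.4, -0.6, -1.7]
width: 52.1
gripper_force: 63.5
```

```bash
python3 - <<'E'
from h import *
s=read_state()
go([540,-200,235],Ro.from_euler('xyz',[np.pi,0,np.radians(136)]));print(s['qpos'].round(3),s['gripper_force'])
E
```

```text
d cm [ 4.67  2.52 -3.53] a [0.3849 0.34   0.079 ] | pos [ 575.5 -247.3  211.1] rpy [2.7549 0.3466 2.3859] F [ 0.4 -0.6 -1.7] w 52.1 t 14.8
[ 0.522  0.449  0.028  2.037 -0.953  0.396  2.275] 63.480541706085205
```

Emit:
send_rows:
  series:
    - {"dx":1,"dy":0.5,"dz":-0.7,"ax":0.06,"ay":0.06,"az":0.01,"hand":1}
    - {"dx":2,"dy":1,"dz":-1.5,"ax":0.14,"ay":0.12,"az":0.03,"hand":1}
    - {"dx":3,"dy":1.7,"dz":-2.5,"ax":0.22,"ay":0.19,"az":0.045,"hand":1}
    - {"dx":4,"dy":2.2,"dz":-3,"ax":0.3,"ay":0.26,"az":0.06,"hand":1}
    - {"dx":4.7,"dy":2.5,"dz":-3.5,"ax":0.36,"ay":0.32,"az":0.073,"hand":1}
    - {"dx":4.7,"dy":2.5,"dz":-3.5,"ax":0.385,"ay":0.34,"az":0.079,"hand":1}
    - {"dx":4.7,"dy":2.5,"dz":-3.5,"ax":0.385,"ay":0.34,"az":0.079,"hand":1}
    - {"dx":4.7,"dy":2.5,"dz":-3.5,"ax":0.385,"ay":0.34,"az":0.079,"hand":1}

```text
clock: 15.6
eef_pos: [539.6, -199.8, 233.6]
tool_rot: [3.141, -0.0, 2.374]
force: [-1.7, 0.2, -1.6]
width: 52.2
gripper_force: 63.4
```

```bash
echo "Rt=Ro.from_euler('xyz',[np.pi,0,np.radians(136)])" >> h.py; python3 - <<'E'
from h import *
s=read_state()
go([598,158.2,210],Rt);print(s['qpos'].round(3),s['gripper_force'])
E
```

```text
d cm [20.66 29.81  2.38] a [ 0.0002 -0.0005  0.0001] | pos [ 539.6 -199.8  233.6] rpy [ 3.1414e+00 -5.0000e-04  2.3738e+00] F [-1.7  0.2 -1.6] w 52.2 t 15.6
[-0.046  0.543  0.553  1.709 -0.332  0.985  1.432] 63.420352935791016
```

Emit:
send_rows:
  series:
    - {"dx":1,"dy":1.5,"dz":0,"ax":0,"ay":0,"az":0,"hand":1}
    - {"dx":3,"dy":4,"dz":0,"ax":0,"ay":0,"az":0,"hand":1}
    - {"dx":5.5,"dy":8,"dz":0,"ax":0,"ay":0,"az":0,"hand":1}
    - {"dx":8,"dy":12,"dz":0.5,"ax":0,"ay":0,"az":0,"hand":1}
    - {"dx":11,"dy":16,"dz":1,"ax":0,"ay":0,"az":0,"hand":1}
    - {"dx":14,"dy":20,"dz":1.5,"ax":0,"ay":0,"az":0,"hand":1}
    - {"dx":16.5,"dy":24,"dz":2,"ax":0,"ay":0,"az":0,"hand":1}
    - {"dx":19,"dy":27,"dz":2.4,"ax":0,"ay":0,"az":0,"hand":1}
    - {"dx":20.2,"dy":29,"dz":2.4,"ax":0,"ay":0,"az":0,"hand":1}
    - {"dx":20.7,"dy":29.8,"dz":2.4,"ax":0,"ay":0,"az":0,"hand":1}

```text
clock: 16.6
eef_pos: [597.4, 161.4, 209.5]
tool_rot: [3.14, -0.003, 2.377]
force: [0.0, 0.2, -1.7]
width: 51.7
gripper_force: 63.4
```

Emit:
send_rows:
  series:
    - {"dx":0,"dy":0,"dz":0,"ax":0,"ay":0,"az":0,"hand":1}
    - {"dx":0,"dy":0,"dz":0,"ax":0,"ay":0,"az":0,"hand":1}
    - {"dx":0,"dy":0,"dz":0,"ax":0,"ay":0,"az":0,"hand":1}

```text
clock: 16.9
eef_pos: [597.7, 155.5, 210.2]
tool_rot: [-3.141, -0.0, 2.37]
force: [0.5, -0.8, -2.0]
width: 52.2
gripper_force: 63.4
```

```bash
python3 - <<'E'
from h import *
s=read_state()
go([598,158.2,150],Rt);print(s['qpos'].round(3),s['gripper_force'])
M=Ro.from_euler('xyz',s['tool_rot']).as_matrix();B=s['eef_pos']+M[:,2]*39.9
for nme in('side','top'):
    g=get_image(nme);h=cv2.cvtColor(g['pixels'],cv2.COLOR_RGB2HSV);m=((h[:,:,0]<18)&(h[:,:,1]>130)&(h[:,:,2]>40)).astype(np.uint8)
    q=np.vstack([[proj(g,B+27*(np.cos(a)*M[:,0]+np.sin(a)*M[:,1])-k*M[:,2]) for a in np.linspace(0,6.28,80)] for k in (0,85)]);print(nme,'pred',q.min(0).round(1),q.max(0).round(1))
    lo=np.maximum(q.min(0)-20,0).astype(int);hi=(q.max(0)+20).astype(int);c=blobs(m,(*lo,*hi))
    if not c: continue
    print('orange',cv2.boundingRect(c[0]))
    k=np.zeros_like(m);cv2.drawContours(k,c,-1,1,-1)
    for r in range(lo[1],hi[1],5):
        x=np.where(k[r])[0]
        if len(x): print(r,x.min(),x.max(),end='; ')
    print()
E
```

```text
d cm [0.17 0.21 6.02] a [-0.0006 -0.0002 -0.0039] | pos [597.7 155.5 210.2] rpy [-3.1410e+00 -2.0000e-04  2.3698e+00] F [ 0.5 -0.8 -2. ] w 52.2 t 16.9
[-0.624  0.632  0.543  1.618 -0.372  0.997  0.837] 63.43214392662048
side pred [252.2 135. ] [285.5 190.7]
orange (255, 151, 31, 35)
155 256 284; 160 256 284; 165 257 285; 170 257 285; 175 258 285; 180 258 284; 185 266 276; 
top pred [231.3 225.5] [268.6 263.7]
orange (237, 252, 20, 11)
255 239 246; 260 245 255;
```

Emit:
send_rows:
  series:
    - {"dx":0.2,"dy":0.2,"dz":1,"ax":0,"ay":0,"az":0,"hand":1}
    - {"dx":0.2,"dy":0.2,"dz":2.5,"ax":0,"ay":0,"az":0,"hand":1}
    - {"dx":0.2,"dy":0.2,"dz":4.5,"ax":0,"ay":0,"az":0,"hand":1}
    - {"dx":0.2,"dy":0.2,"dz":6.5,"ax":0,"ay":0,"az":0,"hand":1}
    - {"dx":0.2,"dy":0.2,"dz":8.5,"ax":0,"ay":0,"az":0,"hand":1}
    - {"dx":0.2,"dy":0.2,"dz":10.5,"ax":0,"ay":0,"az":0,"hand":1}
    - {"dx":0.2,"dy":0.2,"dz":12.5,"ax":0,"ay":0,"az":0,"hand":1}
    - {"dx":0.2,"dy":0.2,"dz":14,"ax":0,"ay":0,"az":0,"hand":1}
    - {"dx":0.2,"dy":0.2,"dz":14.8,"ax":0,"ay":0,"az":0,"hand":1}
    - {"dx":0.2,"dy":0.2,"dz":14.8,"ax":0,"ay":0,"az":0,"hand":1}

```text
clock: 18.0
eef_pos: [596.7, 161.1, 60.6]
tool_rot: [-3.14, -0.002, 2.373]
force: [0.6, -0.5, -2.4]
width: 52.0
gripper_force: 63.4
```

Emit:
send_rows:
  series:
    - {"dx":0,"dy":0,"dz":0,"ax":0,"ay":0,"az":0,"hand":1}
    - {"dx":0,"dy":0,"dz":0,"ax":0,"ay":0,"az":0,"hand":1}

```text
clock: 18.2
eef_pos: [598.4, 161.4, 62.8]
tool_rot: [3.14, -0.0, 2.373]
force: [0.4, 1.2, -1.1]
width: 52.1
gripper_force: 63.4
```

```bash
python3 - <<'E'
from h import *
s=read_state()
go([598,158.3,50],Rt);print(s['gripper_force'])
M=Ro.from_euler('xyz',s['tool_rot']).as_matrix();B=s['eef_pos']+M[:,2]*39.9
for nme in('side',):
    g=get_image(nme);h=cv2.cvtColor(g['pixels'],cv2.COLOR_RGB2HSV);m=((h[:,:,0]<18)&(h[:,:,1]>130)&(h[:,:,2]>40)).astype(np.uint8)
    c=blobs(m,(235,160,315,270))[0];print('orange',cv2.boundingRect(c))
    k=np.zeros_like(m);cv2.drawContours(k,[c],-1,1,-1)
    p=np.zeros_like(m);q=np.vstack([[proj(g,B+27*(np.cos(a)*M[:,0]+np.sin(a)*M[:,1])-z*M[:,2]) for a in np.linspace(0,6.28,80)] for z in (0,85)])
    cv2.fillConvexPoly(p,cv2.convexHull(q.round().astype(np.int32)),1);y=np.where(p.any(1))[0];print('pred rows',y.min(),y.max())
    for r in range(y.min(),y.max()+1,4):
        x=np.where(k[r])[0];u=np.where(p[r])[0]
        if len(x): print(r,(x.min(),x.max()),(u.min(),u.max()),end='; ')
E
```

```text
d cm [-0.19 -0.25  1.28] a [ 0.0015 -0.0001 -0.0002] | pos [598.4 161.4  62.8] rpy [ 3.1401e+00 -1.0000e-04  2.3734e+00] F [ 0.4  1.2 -1.1] w 52.1 t 18.2
63.431904315948486
orange (261, 209, 27, 30)
pred rows 193 242
209 (np.int64(286), np.int64(286)) (np.int64(258), np.int64(286)); 213 (np.int64(261), np.int64(287)) (np.int64(259), np.int64(286)); 217 (np.int64(261), np.int64(286)) (np.int64(259), np.int64(286)); 221 (np.int64(262), np.int64(287)) (np.int64(259), np.int64(286)); 225 (np.int64(262), np.int64(287)) (np.int64(260), np.int64(287)); 229 (np.int64(263), np.int64(287)) (np.int64(260), np.int64(287)); 233 (np.int64(263), np.int64(285)) (np.int64(261), np.int64(287)); 237 (np.int64(269), np.int64(280)) (np.int64(262), np.int64(286));
```

The can hangs upright and centred, with its edges matching the prediction within 2 px. Lowering slowly.

Emit:
send_rows:
  series:
    - {"dx":-0.1,"dy":-0.15,"dz":0.3,"ax":0,"ay":0,"az":0,"hand":1}
    - {"dx":-0.2,"dy":-0.25,"dz":0.6,"ax":0,"ay":0,"az":0,"hand":1}
    - {"dx":-0.2,"dy":-0.25,"dz":0.9,"ax":0,"ay":0,"az":0,"hand":1}
    - {"dx":-0.2,"dy":-0.25,"dz":1.1,"ax":0,"ay":0,"az":0,"hand":1}
    - {"dx":-0.2,"dy":-0.25,"dz":1.2,"ax":0,"ay":0,"az":0,"hand":1}
    - {"dx":-0.2,"dy":-0.25,"dz":1.2,"ax":0,"ay":0,"az":0,"hand":1}
    - {"dx":-0.2,"dy":-0.25,"dz":1.2,"ax":0,"ay":0,"az":0,"hand":1}

```text
clock: 18.95
eef_pos: [597.2, 158.2, 49.8]
tool_rot: [-3.141, -0.001, 2.374]
force: [-0.4, -0.3, -2.0]
width: 51.6
gripper_force: 63.4
```

```bash
python3 - <<'E'
from h import *
go([598,158.3,46],Rt)
E
```

```text
d cm [-0.05  0.06  0.38] a [-0.0001 -0.0011 -0.0001] | pos [597.2 158.2  49.8] rpy [-3.1415e+00 -1.1000e-03  2.3736e+00] F [-0.4 -0.3 -2. ] w 51.6 t 18.95
```

Emit:
send_rows:
  series:
    - {"dx":0,"dy":0,"dz":0.1,"ax":0,"ay":0,"az":0,"hand":1}
    - {"dx":0,"dy":0,"dz":0.2,"ax":0,"ay":0,"az":0,"hand":1}
    - {"dx":0,"dy":0,"dz":0.3,"ax":0,"ay":0,"az":0,"hand":1}
    - {"dx":0,"dy":0,"dz":0.3,"ax":0,"ay":0,"az":0,"hand":1}
    - {"dx":0,"dy":0,"dz":0.3,"ax":0,"ay":0,"az":0,"hand":1}

```text
clock: 19.45
eef_pos: [597.3, 158.1, 47.0]
tool_rot: [3.142, -0.001, 2.373]
force: [-0.6, 0.4, 1.9]
width: 51.9
gripper_force: 63.9
```

Emit:
send_rows:
  series:
    - {"dx":0,"dy":0,"dz":0.05,"ax":0,"ay":0,"az":0,"hand":1}
    - {"dx":0,"dy":0,"dz":0.05,"ax":0,"ay":0,"az":0,"hand":1}
    - {"dx":0,"dy":0,"dz":0.05,"ax":0,"ay":0,"az":0,"hand":1}

```text
clock: 19.75
eef_pos: [597.3, 158.0, 47.0]
tool_rot: [3.141, -0.001, 2.373]
force: [-2.2, 0.1, 6.0]
width: 52.1
gripper_force: 64.4
```

Emit:
send_rows:
  series:
    - {"dx":0,"dy":0,"dz":0,"ax":0,"ay":0,"az":0,"hand":0.3}
    - {"dx":0,"dy":0,"dz":0,"ax":0,"ay":0,"az":0,"hand":0.1}
    - {"dx":0,"dy":0,"dz":0,"ax":0,"ay":0,"az":0,"hand":0}
    - {"dx":0,"dy":0,"dz":0,"ax":0,"ay":0,"az":0,"hand":0}
    - {"dx":0,"dy":0,"dz":0,"ax":0,"ay":0,"az":0,"hand":0}
    - {"dx":0,"dy":0,"dz":0,"ax":0,"ay":0,"az":0,"hand":0}

```text
clock: 20.35
eef_pos: [597.2, 158.1, 46.2]
tool_rot: [-3.141, -0.001, 2.373]
force: [0.3, -0.5, -0.2]
width: 85.3
gripper_force: 0.0
```

Released with the force back to zero. Retreating straight up.

Emit:
send_rows:
  series:
    - {"dx":0,"dy":0,"dz":-1,"ax":0,"ay":0,"az":0,"hand":0}
    - {"dx":0,"dy":0,"dz":-3,"ax":0,"ay":0,"az":0,"hand":0}
    - {"dx":0,"dy":0,"dz":-5,"ax":0,"ay":0,"az":0,"hand":0}
    - {"dx":0,"dy":0,"dz":-8,"ax":0,"ay":0,"az":0,"hand":0}
    - {"dx":0,"dy":0,"dz":-11,"ax":0,"ay":0,"az":0,"hand":0}
    - {"dx":0,"dy":0,"dz":-14,"ax":0,"ay":0,"az":0,"hand":0}
    - {"dx":0,"dy":0,"dz":-17,"ax":0,"ay":0,"az":0,"hand":0}
    - {"dx":0,"dy":0,"dz":-20,"ax":0,"ay":0,"az":0,"hand":0}
    - {"dx":0,"dy":0,"dz":-20,"ax":0,"ay":0,"az":0,"hand":0}

```text
clock: 21.25
eef_pos: [600.2, 157.9, 251.6]
tool_rot: [3.134, 0.004, 2.373]
force: [0.2, -1.5, 0.1]
width: 85.5
gripper_force: 0.0
```

```bash
python3 - <<'E'
from h import *
s=read_state();go([598,158.3,240],Rt)
g=get_image('side');h=cv2.cvtColor(g['pixels'],cv2.COLOR_RGB2HSV);m=((h[:,:,0]<18)&(h[:,:,1]>130)&(h[:,:,2]>40)).astype(np.uint8)
c=blobs(m,(235,160,315,280))[0];print('orange',cv2.boundingRect(c));k=np.zeros_like(m);cv2.drawContours(k,[c],-1,1,-1)
B=np.array([598,158.3,7]);p=np.zeros_like(m);q=np.array([proj(g,B+[27*np.cos(a),27*np.sin(a),z]) for z in(0,85) for a in np.linspace(0,6.28,80)])
cv2.fillConvexPoly(p,cv2.convexHull(q.round().astype(np.int32)),1)
for r in range(220,262,5):
    x=np.where(k[r])[0];u=np.where(p[r])[0];print(r,x[[0,-1]] if len(x) else '',u[[0,-1]] if len(u) else '')
d=blobs((h[:,:,2]<60),(255,170,300,215)); print('nozzle',[cv2.boundingRect(x) for x in d],proj(g,B+[0,0,110]))
# others: bottle cap, blue can, yellow pad
for n_,b in(('blue',(208,174,228,192)),('bottle',(355,230,378,250))): print(n_,cv2.boundingRect(blobs(h[:,:,2]<60,b)[0]))
yl=(h[:,:,0]>=18)&(h[:,:,0]<=35)&(h[:,:,1]>120)&(h[:,:,2]>80);e=cv2.fitEllipse(blobs(yl,(405,280,485,360))[0]);print('pad',e)
E
```

```text
d cm [ 0.2  -0.13  1.15] a [ 0.0075  0.0037 -0.0004] | pos [600.2 157.9 251.6] rpy [3.1341 0.0037 2.3732] F [ 0.2 -1.5  0.1] w 85.5 t 21.25
orange (262, 216, 27, 29)
220 [262 287] [260 288]
225 [263 288] [260 288]
230 [263 288] [261 288]
235 [264 288] [262 289]
240 [266 286] [262 289]
245  [265 285]
250  
255  
260  
nozzle [(268, 197, 11, 14)] [272.01703673 200.40325637]
blue (212, 178, 12, 13)
bottle (360, 233, 14, 16)
pad ((444.8221435546875, 315.07843017578125), (46.224632263183594, 48.5186767578125), 112.87863159179688)
```

The can stands upright on the disc. The blue can, bottle and pad are at their original pixel positions. I'll let the arm settle and hand in.

Emit:
send_rows:
  series:
    - {"dx":0,"dy":0,"dz":0,"ax":0,"ay":0,"az":0,"hand":0}
    - {"dx":0,"dy":0,"dz":0,"ax":0,"ay":0,"az":0,"hand":0}
    - {"dx":0,"dy":0,"dz":0,"ax":0,"ay":0,"az":0,"hand":0}
    - {"dx":0,"dy":0,"dz":0,"ax":0,"ay":0,"az":0,"hand":0}
    - {"dx":0,"dy":0,"dz":0,"ax":0,"ay":0,"az":0,"hand":0}

```text
clock: 21.8
eef_pos: [597.2, 157.9, 245.7]
tool_rot: [-3.141, -0.001, 2.373]
force: [0.3, -0.0, 0.6]
width: 85.2
gripper_force: 0.0
```

```bash
python3 -c "
from cell import finish_job
print(finish_job())"
```

```text
the job is handed in; nothing more can be done
None
```

I pressed the orange can onto the charging pad to what the force showed was its hard stop (about 20 N), held it there over 1 s, then set it upright on the green disc, released it and handed the job in at about 22 s; my last images matched that placement, with the pad, blue can and bottle where they started (screwdriver not re-checked), but the hand-in returned no verdict.

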